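Put the long and the short spanner back in their sloping racks

ROBOT

A 7-joint arm with a two-finger parallel gripper is mounted at the origin on the work surface; the furniture and walls round the work are solid. World frame = base frame: x ahead of the robot, y to its left, z up, the work surface at z = 0. Lengths are in m, angles in degrees, forces in N, time in s.
With the tool pointing down it reaches from about 0.425 to 0.875 m from the base axis. Payload 8.4 kg.
Tool frame: the origin (TCP) lies between the finger pads; the fingertips stand 14 mm ahead of it and the grasp point (between the pads) lies 5 mm behind it; z points along the fingers, y is the line along which they close (so a half turn about z gives the same grasp; the last joint's range is limited). The gripper opens to 87 mm and grips with 3 to 60 N. Pads are 19 mm wide; open, the fingers measure 117 mm over their backs; the gripper's body (75 mm by 190 mm) begins 51 mm behind the grasp point.
Start: joints at [61.868, 19.091, 2.286, 83.961, -0.768, 76.965, -3.352], TCP at [0.248, -0.601, 0.237] pointing down, gripper open.
Joint ranges: [-147.57, 147.57], [-21.85, 119.76], [-74.77, 79.35], [14.55, 137.4], [-85.83, 265.84], [4.83, 119.75], [-152.11, 152.11]. Speed limits (degrees/s): [127.2, 127.2, 159.86, 159.86, 180, 180, 180].

INTERFACE

Orientations are given as a 3x3 rotation matrix whose columns are the frame's x, y, z axes.
In Python, from rig import observe, camera, finish_job gives the robot as it stands.
- The arm moves only by the tool step_arm, never from a script. Its argument "commands" is a list that holds one entry, the list of rows, each a list of 7 numbers: the opening, from 0 (shut) to 1 (fully open), then the shift along the tool's x, y, z as a fraction of full scale, then the turn, a rotation vector about the tool's x, y, z as a fraction of full scale. A call has 1 to 20 rows; each row shifts and turns the commanded pose from where the row before left it, along the tool's axes as they then stand; what a row does not reach is not made up. Full scale, the value 1, is 0.15 m for a shift and 45 degrees for a turn. A row lasts 1/10 s, in which the tool goes at most 50 mm and 8.59 degrees, less where a joint would pass 70% of its speed; a pose out of reach is approached as far as the arm can. A call with a number of a shift or a turn outside -1 to 1 is refused whole. A call with a gripper value outside its range is refused whole. The fingers move at their own pace and stop on an object; "squeeze" is the grip in N (left out, the last holds). Time passes only in rows, so rows that do not move let the fingers close. It gives the time, the measured TCP pose, the force, the opening and the grip force at its end, in the units of the state.
- observe(): the state, without advancing time (a new reading comes with each control period).
- camera(name): name is "side" or "top" or "wrist"; returns a dict with "img" (480x640x3 uint8, red, green, blue), "fov_y" (degrees; the focal length in pixels is half the picture's height over the tangent of half this angle, whatever the lens; pixels are square), "cx", "cy" (the principal point, pixels), "rvec" (rotation vector, rad) and "tvec" (3), from world to camera coordinates, as OpenCV has them. Camera axes: x right, y down, z forward; pixel columns grow to the right and rows downward; lengths in m; the calibration is good to about 2 mm. A picture is of the moment at which its call begins. There is no depth.
- finish_job(): hands the job in; it is judged then, once.
The state is a dict: "time": time; "qpos": joint angles; "joint_vel": joint speeds; "tau": joint torques, N m; "eef_pos": TCP position; "eef_rot": TCP orientation; "force": force on the tool from outside, world axes, zero at the start; "ft_torque": the same for the moment, N m; "finger_gap": finger opening in m; "grasp_force": force on a finger pad.
Only numpy, scipy, OpenCV 4.12 (cv2) and the standard library are available. Lean on these libraries where they do the work, as an engineer would, in place of code of your own. Each camera call takes 0.05 s, during which the arm holds its last target. There are 200 camera calls.

TASK

Put the two spanners lying side by side on the bench, left of the racks, back into the two sloping spanner racks, the long one in the free place beside the long spanner and the short one in the free place beside the short spanner. Each must lie down in its notches, its shank in both cross bars and a head beyond each bar (either end up). The spanners already in the racks must still be seated in their places at the end.

Things in the scene. Friction and masses are not known exactly. Their poses are not given: they have to be found in the camera images.
- long_spanner: Plain steel combination spanner, 212 mm long: ring end at -y, open end at +y. Shank 20 mm wide and 9 mm thick, between y = -68 and +62 mm, its underside 1 mm above the origin; heads 47 mm wide, up to 13 mm thick. Origin: centre of its underside; y along its length, z up from the face it lies on. Starts loose on the bench, lying flat at the left of the racks.
- short_spanner: Plain steel combination spanner, 168 mm long: ring end at -y, open end at +y. Shank 16 mm wide and 7 mm thick, between y = -53 and +49 mm, its underside 1 mm above the origin; heads 37 mm wide, up to 10 mm thick. Origin: centre of its underside; y along its length, z up from the face it lies on. Starts loose on the bench, lying flat at the left of the racks, beside the long one.
- long_stored: Plain steel combination spanner, 212 mm long: ring end at -y, open end at +y. Shank 20 mm wide and 9 mm thick, between y = -68 and +62 mm, its underside 1 mm above the origin; heads 47 mm wide, up to 13 mm thick. Origin: centre of its underside; y along its length, z up from the face it lies on. Already lies in the rack for long spanners (place at the right); loose, to be left there.
- short_stored: Plain steel combination spanner, 168 mm long: ring end at -y, open end at +y. Shank 16 mm wide and 7 mm thick, between y = -53 and +49 mm, its underside 1 mm above the origin; heads 37 mm wide, up to 10 mm thick. Origin: centre of its underside; y along its length, z up from the face it lies on. Already lies in the rack for short spanners (place at the left); loose, to be left there.
- rack_long: Grey steel rack for long spanners, fixed, 135 mm wide, two places 76 mm apart, high side away from the robot. Two 5 mm cross bars 104 mm apart up the 30 degree slope carry a spanner by its shank; notches 26 mm wide at the floor, flaring to 38 mm, walls 13 mm high; open underneath between the bars. Origin: on the bench under its middle; x to the high side, y left, z up. Top with spanner 150 mm.
- rack_short: Grey steel rack for short spanners, fixed, 135 mm wide, two places 76 mm apart, high side away from the robot. Two 5 mm cross bars 78 mm apart up the 30 degree slope carry a spanner by its shank; notches 22 mm wide at the floor, flaring to 34 mm, walls 13 mm high; open underneath between the bars. Origin: on the bench under its middle; x to the high side, y left, z up. Top with spanner 150 mm.
- rack_long_left (a point): Free place of the rack for long spanners. Origin: midway between the floors of its upper and lower notch, 85 mm above the bench. x: up the 30 degree slope (away from the robot), y: across the rack to the left, z: square off the slope (up and towards the robot).
- rack_short_right (a point): Free place of the rack for short spanners. Origin: midway between the floors of its upper and lower notch, 85 mm above the bench. x: up the 30 degree slope (away from the robot), y: across the rack to the left, z: square off the slope (up and towards the robot).
- rack_long_right (a point): Occupied place of the rack for long spanners. Origin: midway between the floors of its upper and lower notch, 85 mm above the bench. x: up the 30 degree slope (away from the robot), y: across the rack to the left, z: square off the slope (up and towards the robot).
- rack_short_left (a point): Occupied place of the rack for short spanners. Origin: midway between the floors of its upper and lower notch, 85 mm above the bench. x: up the 30 degree slope (away from the robot), y: across the rack to the left, z: square off the slope (up and towards the robot).
Mind the look-alikes: they are no part of the job. What is shaped like the rack_long but turquoise is not meant.

How it is judged (in metres and radians):
At the end, for the whole second after the job is handed in: All four spanners rest seated, loose and stored, each in its own place: origin within 20 mm of the place along the slope, 8 mm across, -6 to +5 mm off the seat; length within 0.12 rad of the slope line, either end up, face within 0.15 rad of the seat plane; speed under 0.02 m/s (x of long_spanner in the frame of rack_long_left between -0.02 and 0.02 m and y of long_spanner in the frame of rack_long_left between -0.008 and 0.008 m and z of long_spanner in the frame of rack_long_left between -0.006 and 0.005 m and angle between the y axis of long_spanner and the x axis of rack_long_left, either way round below 0.12 rad and angle between the z axis of long_spanner and the z axis of rack_long_left, either way round below 0.15 rad and linear speed of each of long_spanner, short_spanner, long_stored, short_stored below 0.02 m/s and x of short_spanner in the frame of rack_short_right between -0.02 and 0.02 m and y of short_spanner in the frame of rack_short_right between -0.008 and 0.008 m and z of short_spanner in the frame of rack_short_right between -0.006 and 0.005 m and angle between the y axis of short_spanner and the x axis of rack_short_right, either way round below 0.12 rad and angle between the z axis of short_spanner and the z axis of rack_short_right, either way round below 0.15 rad and x of long_stored in the frame of rack_long_right between -0.02 and 0.02 m and y of long_stored in the frame of rack_long_right between -0.008 and 0.008 m and z of long_stored in the frame of rack_long_right between -0.006 and 0.005 m and angle between the y axis of long_stored and the x axis of rack_long_right, either way round below 0.12 rad and angle between the z axis of long_stored and the z axis of rack_long_right, either way round below 0.15 rad and x of short_stored in the frame of rack_short_left between -0.02 and 0.02 m and y of short_stored in the frame of rack_short_left between -0.008 and 0.008 m and z of short_stored in the frame of rack_short_left between -0.006 and 0.005 m and angle between the y axis of short_stored and the x axis of rack_short_left, either way round below 0.12 rad and angle between the z axis of short_stored and the z axis of rack_short_left, either way round below 0.15 rad); the robot touches nothing.
It also fails if it takes over 64 s, if anything falls off the work surface, if the arm or the gripper's body presses on something with over 40 N, if the wrist force passes 120 N, or if a joint passes its speed limit or range.

## Working session

There is one attempt and no reset: what is moved stays moved. The work goes in short steps, Python scripts to look and compute and a tool call to move; the robot and the scene stay as the last step left them, time stands still between calls to the robot, and variables do not carry over. Pictures are saved under pics/ and viewed, at most 13 in all, crops included, and the job is handed in when it is done.

Besides the shell and the picture viewer there is one more tool, called after "Request:" by a JSON object that holds its "name" and its "arguments", one argument or row to a line. step_arm: Moves the arm, as the interface text tells. Its arguments: {"type":"object","properties":{"commands":{"type":"array"},"squeeze":{"type":"number"}},"required":["commands"]}

```bash
mkdir -p pics; ls; cat > h.py <<'E'
import numpy as np,cv2
from rig import observe,camera,finish_job
def cam(n):
    c=camera(n); R=cv2.Rodrigues(np.array(c['rvec'],float))[0]; t=np.array(c['tvec'],float).ravel()
    f=240/np.tan(np.radians(c['fov_y'])/2)
    return c['img'],R,t,f,c['cx'],c['cy']
def ray(C,u,v):
    _,R,t,f,cx,cy=C; d=R.T@np.array([(u-cx)/f,(v-cy)/f,1]); return -R.T@t,d
def onz(C,u,v,z):
    o,d=ray(C,u,v); return o+d*(z-o[2])/d[2]
def proj(C,p):
    _,R,t,f,cx,cy=C; q=R@np.array(p)+t; return np.array([f*q[0]/q[2]+cx,f*q[1]/q[2]+cy])
E
python3 - <<'E'
from h import *
s=observe();print({k:np.round(v,3).tolist() for k,v in s.items()})
for n in('top','side','wrist'):
    C=cam(n);cv2.imwrite(f'pics/{n}0.png',C[0][:,:,::-1]);print(n,-C[1].T@C[2],C[1].tolist(),C[3:])
E
```

```text
pics
{'time': 0.0, 'qpos': [61.866, 19.131, 2.284, 84.009, -0.768, 76.965, -3.35], 'joint_vel': [-0.058, -0.059, 0.066, -0.029, -0.05, -0.083, -0.022], 'tau': [0.0, -65.636, 1.336, -40.381, -0.06, 0.045, 0.0], 'eef_pos': [0.248, -0.6, 0.236], 'eef_rot': [[0.924, 0.382, -0.001], [0.382, -0.924, 0.001], [-0.0, -0.002, -1.0]], 'force': [-0.285, 0.393, -0.494], 'ft_torque': [0.017, 0.003, -0.052], 'grasp_force': 0.0, 'finger_gap': 0.087}
top [ 0.36977424 -0.29915075  1.44688558] [[-0.023566113121250898, -0.9997213442451929, -0.00136827370835612], [-0.9957647395684228, 0.02359446237533047, -0.0888587912220864], [0.0888663138910781, -0.0007315776128977575, -0.9960432937626801]] (np.float64(604.2135248461263), 319.3024689625732, 243.4457949546247)
side [ 1.54910829 -0.27382294  1.18378082] [[-0.025554584696581784, 0.9996128362009814, 0.011006402828125428], [0.7271194845223728, 0.02614189323405769, -0.6860130149246862], [-0.6860351437272758, -0.009527807742018113, -0.7275060154051836]] (np.float64(512.2616564811992), 321.6970615601472, 237.8668799745489)
wrist [ 0.32039919 -0.57090424  0.38372906] [[0.3812786197521685, -0.9244543462052354, -0.0032826669237044637], [-0.886508149289149, -0.3666306025627416, 0.28228585247654325], [-0.26216390934644085, -0.10471944922855474, -0.9593247216607416]] (np.float64(343.2152033957389), 323.09125409074466, 241.67630606195752)
```

View pics/top0.png

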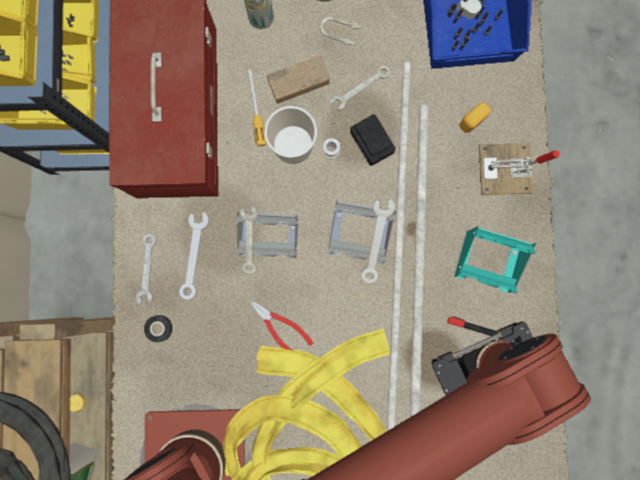

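View pics/side0.png

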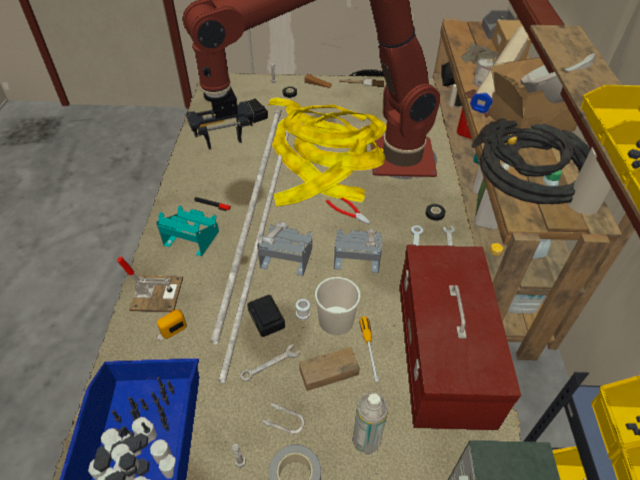

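The top view shows the long spanner at (193,255), open end up, and the short one at (147,268), ring up. The short rack is at (267,236) with its stored spanner at x≈249. The long rack is at (362,231) with its stored spanner at x≈378. The toolbox sits just beyond the loose spanners. Next I'll enlarge this area.

```bash
python3 - <<'E'
from h import *
I=cv2.imread('pics/top0.png'); S=cv2.imread('pics/side0.png')
a=cv2.resize(I[195:310,225:405],None,fx=4.4,fy=4.4,interpolation=cv2.INTER_CUBIC)
cv2.imwrite('pics/topcrop.png',a)
b=cv2.resize(S[210:290,245:400],None,fx=5,fy=5,interpolation=cv2.INTER_CUBIC)
cv2.imwrite('pics/sidecrop.png',b)
C=cam('top')
# loose spanners: brightness mask
hsv=cv2.cvtColor(I,cv2.COLOR_BGR2HSV)
m=((hsv[...,1]<45)&(hsv[...,2]>125)).astype(np.uint8)*255
x0,y0,x1,y1=122,205,222,312
n,l,st,c=cv2.connectedComponentsWithStats(m[y0:y1,x0:x1])
for i in range(1,n):
    if st[i,4]<60: continue
    ys,xs=np.where(l==i); P=np.array([onz(C,x+x0,y+y0,.008)[:2] for x,y in zip(xs,ys)])
    mu=P.mean(0);w,V=np.linalg.eigh(np.cov(P.T));d=V[:,1]; d*=np.sign(d[0]); q=(P-mu)@d; e=(P-mu)@[-d[1],d[0]]
    # shank axis: central part
    k=abs(q-(q.min()+q.max())/2)<.045; pf=np.polyfit(q[k],e[k],1); mid=mu+d*(q.min()+q.max())/2+np.array([-d[1],d[0]])*np.polyval(pf,(q.min()+q.max())/2)
    print(st[i],'mid',mid.round(4),'len',np.ptp(q).round(4),'w',np.ptp(e).round(4),'ang',np.degrees(np.arctan2(d[1],d[0])+np.arctan(pf[0])).round(2),'shankw',np.ptp(e[k]))
E
```

```text
[   0    0  100  107 8943] mid [0.4718 0.0553] len 0.3491 w 0.3216 ang 25.52 shankw 0.321585953354075
```

View pics/topcrop.png

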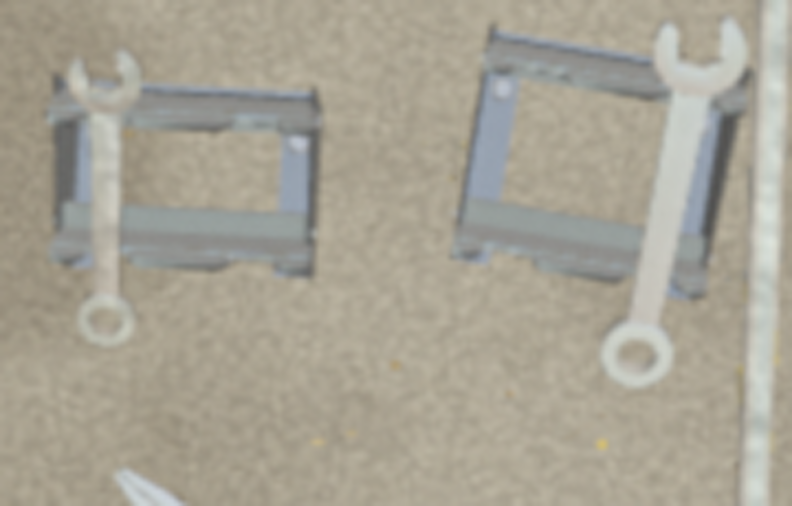

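View pics/sidecrop.png

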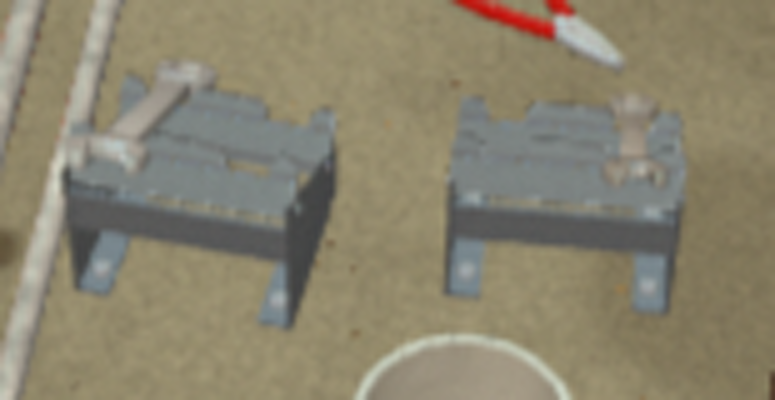

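The crops show both racks clearly. In crop pixels, the long rack's stored shank runs (690,100)→(648,318) and its free notches are near (530,60) and (505,240). The short rack's stored shank is at x≈105, with free notches near (255,120) and (245,260). Side plates close both racks at their ends. Next I'll measure with a better mask.

```bash
cat > meas.py <<'E'
from h import *
def line(C,I,box,z,half=.04,thr=-6,dbg=0):
    """axis of a pale spanner; z: scalar or function"""
    x0,y0,x1,y1=box; p=I[y0:y1,x0:x1].astype(int); m=((p[...,2]-p[...,0]>thr)&(p.sum(2)>420)).astype(np.uint8)
    m=cv2.morphologyEx(m,cv2.MORPH_OPEN,np.ones((2,2),np.uint8))
    n,l,st,c=cv2.connectedComponentsWithStats(m); out=[]
    for i in range(1,n):
        if st[i,4]<100: continue
        ys,xs=np.where(l==i); P=np.array([onz(C,x+x0,y+y0,z)[:2] for x,y in zip(xs,ys)])
        mu=P.mean(0);w,V=np.linalg.eigh(np.cov(P.T));d=V[:,1]*np.sign(V[0,1]); nn=np.array([-d[1],d[0]])
        q=(P-mu)@d;e=(P-mu)@nn;c=(q.min()+q.max())/2;k=abs(q-c)<half;pf=np.polyfit(q[k],e[k],1)
        out.append((st[i].tolist(),'mid',(mu+d*c+nn*np.polyval(pf,c)).round(4),'len',np.ptp(q).round(4),'ang',np.degrees(np.arctan2(d[1],d[0])+np.arctan(pf[0])).round(2),'area/len',(k.sum()*(C[2][2]/C[3])**2/(2*half)).round(4)))
    return out
E
python3 - <<'E'
from meas import *
C=cam('top');I=C[0]
print(I[270,170],I[255,193],I[268,147],I[255,376],I[320,300])
for b,z in(((122,205,222,312),.009),):
    for t in(-30,-20,-10): print(t,*line(C,I,b,z,thr=t),sep='\n')
# place points: shank at crop px, height on slope: solve from stored spanner ends
f=lambda a:np.array([a[0]/4.4+225-.4,a[1]/4.4+195-.4])
for nm,top,bot,L in(('long',(700,20),(637,388),.212),('short',(104,52),(106,347),.168)):
    h=L/2*.5; A=onz(C,*f(top),.095+h);B=onz(C,*f(bot),.095-h);d=A-B
    print(nm,A.round(4),B.round(4),'mid',((A+B)/2).round(4),'len',np.linalg.norm(d),'yaw',np.degrees(np.arctan2(d[1],d[0])))
for nm,a,b,z1,z2 in (('long stored shank',(689,110),(652,300),.115,.07),('short stored shank',(105,125),(105,285),.112,.07)):
    A=onz(C,*f(a),z1);B=onz(C,*f(b),z2);d=A-B;print(nm,((A+B)/2).round(4),np.degrees(np.arctan2(d[1],d[0])))
# toolbox front bottom
print('toolbox',onz(C,115,195,.0),onz(C,217,195,.15))
E
```

```text
[158 151 133] [200 207 212] [192 196 196] [198 196 189] [176 169 152]
-30
([0, 0, 100, 107, 9856], 'mid', array([0.4721, 0.0548]), 'len', np.float64(0.3415), 'ang', np.float64(4.78), 'area/len', np.float64(0.2431))
-20
([58, 8, 30, 88, 952], 'mid', array([ 4.753e-01, -2.000e-04]), 'len', np.float64(0.212), 'ang', np.float64(-8.82), 'area/len', np.float64(0.021))
([15, 30, 20, 70, 594], 'mid', array([0.4457, 0.1105]), 'len', np.float64(0.166), 'ang', np.float64(-5.35), 'area/len', np.float64(0.0174))
-10
([58, 8, 30, 88, 849], 'mid', array([ 4.753e-01, -3.000e-04]), 'len', np.float64(0.2114), 'ang', np.float64(-8.81), 'area/len', np.float64(0.0193))
([16, 30, 19, 69, 464], 'mid', array([0.4468, 0.1103]), 'len', np.float64(0.1634), 'ang', np.float64(-5.26), 'area/len', np.float64(0.0132))
long [ 0.5789 -0.4422  0.148 ] [ 0.4007 -0.4142  0.042 ] mid [ 0.4898 -0.4282  0.095 ] len 0.2092158024694442 yaw -8.935943067524745
short [ 0.5717 -0.1465  0.137 ] [ 0.4285 -0.1357  0.053 ] mid [ 0.5001 -0.1411  0.095 ] len 0.16633821283426248 yaw -4.308894943221359
long stored shank [ 0.492  -0.4299  0.0925] -10.770428733522138
short stored shank [ 0.4991 -0.1406  0.091 ] -4.37700142229719
toolbox [0.62838828 0.1918198  0.        ] [ 0.59630492 -0.08055892  0.15      ]
```

Loose spanners:

| Spanner | Mid (x, y) | Angle | Measured length |
|---|---|---|---|
| Long | (0.475, 0.000) | −8.8° | 0.212 m |
| Short | (0.446, 0.110) | −5.3° | 0.166 m |

The lengths match the given sizes. I'll move above the racks for a close wrist view.

Request:
{"name": "step_arm", "arguments": {
  "commands": [
    [[1,0,0,-0.133,0,0,0.131],[1,0,0,-0.133,0,0,0.131],[1,0,0,-0.133,0,0,0.131],[1,0,0,-0.133,0,0,0.131],[1,0,0,-0.133,0,0,0.131],[1,0.117,-0.193,0,0,0,0],[1,0.117,-0.193,0,0,0,0],[1,0.117,-0.193,0,0,0,0],[1,0.117,-0.193,0,0,0,0],[1,0.117,-0.193,0,0,0,0],[1,0.117,-0.193,0,0,0,0],[1,0.117,-0.193,0,0,0,0],[1,0.117,-0.193,0,0,0,0],[1,0.117,-0.193,0,0,0,0],[1,0.117,-0.193,0,0,0,0],[1,0.117,-0.193,0,0,0,0],[1,0.117,-0.193,0,0,0,0],[1,0,0,0,0,0,0],[1,0,0,0,0,0,0]]
  ]
}}

```text
time: 2.15
eef_pos: [0.5, -0.2811, 0.3361]
eef_rot: [[0.993, -0.121, -0.0], [-0.121, -0.993, 0.0], [-0.0, 0.0, -1.0]]
force: [-0.4, -0.3, -1.0]
finger_gap: 0.0871
grasp_force: 0.0
```

```bash
cat > plan.py <<'E'
from h import *
from scipy.spatial.transform import Rotation as Ro
def Rt(yaw,pitch):  # tool pointing down, x along yaw; pitch: z tilts ahead
    return (Ro.from_euler('z',yaw,degrees=True)*Ro.from_euler('y',-pitch,degrees=True)).as_matrix()@np.diag([1,-1,-1])
def plan(p,yaw,pitch=0):
    s=observe();R0=np.array(s['eef_rot']);R1=Rt(yaw,pitch)
    w=np.degrees(Ro.from_matrix(R0.T@R1).as_rotvec())/45
    d=np.array(p)-s['eef_pos']
    print('at',np.round(s['eef_pos'],4),'turn',w.round(3),'shift new axes',(R1.T@d/.15).round(3),'old axes',(R0.T@d/.15).round(3),'mm',np.linalg.norm(d)*1000)
E
python3 - <<'E'
from plan import *
C=cam('wrist');cv2.imwrite('pics/w1.png',C[0][:,:,::-1]);s=observe();print(s['time'],s['eef_pos'],s['qpos'])
plan([.47,0,.15],-8.8)
E
```

```text
2.2 [ 0.49930862 -0.28228381  0.33617746] [ 32.78296865   8.74143392  -8.88436232  85.23746285   1.37934781
  86.14526905 -73.13861901]
at [ 0.4993 -0.2823  0.3362] turn [0.001 0.001 0.039] shift new axes [-0.481 -1.83   1.241] old axes [-0.424 -1.844  1.241] mm 339.4189016713113
```

View pics/w1.png

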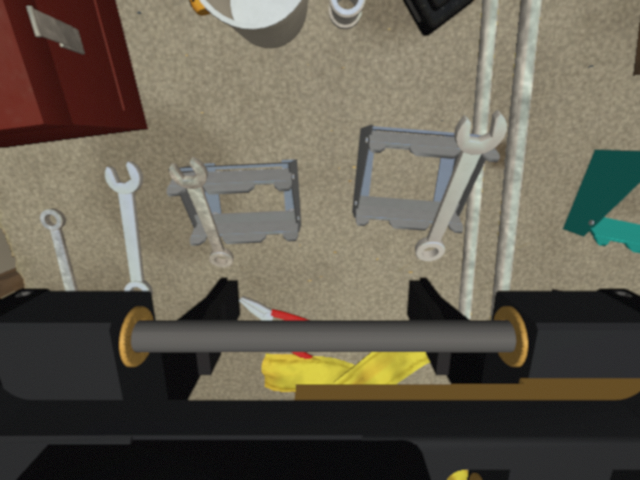

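The wrist view shows the short rack at (190–300, 160–240) and the long rack at (355–495, 125–230), with free notches near (268,180)/(262,222) and (388,140)/(378,207). I'll enlarge the racks, and keep the same crop for measuring.

```bash
python3 - <<'E'
import cv2
I=cv2.imread('pics/w1.png')
a=cv2.resize(I[118:248,165:305],None,fx=5.6,fy=5.6,interpolation=cv2.INTER_CUBIC)[:,:784]
b=cv2.resize(I[118:248,350:500],None,fx=5.6,fy=5.6,interpolation=cv2.INTER_CUBIC)
import numpy as np
c=np.vstack([a[200:720,:], ]) 
c=np.hstack([cv2.resize(I[150:250,165:305],None,fx=2.8,fy=5.6,interpolation=cv2.INTER_CUBIC)[:, :392],cv2.resize(I[118:218+30,350:500],None,fx=2.7,fy=4.3,interpolation=cv2.INTER_CUBIC)[:560]])
s=3.9
A=cv2.resize(I[150:290,165:305],None,fx=2.85,fy=2.85,interpolation=cv2.INTER_CUBIC)
B=cv2.resize(I[120:260,357:497],None,fx=2.85,fy=2.85,interpolation=cv2.INTER_CUBIC)
cv2.imwrite('pics/w1c.png',np.hstack([A,B]));print(A.shape)
E
```

```text
Traceback (most recent call last):
ValueError: all the input array dimensions except for the concatenation axis must match exactly, but along dimension 0, the array at index 0 has size 560 and the array at index 1 has size 559
```

```bash
python3 - <<'E'
import cv2,numpy as np
I=cv2.imread('pics/w1.png')
r=lambda x,y:cv2.resize(I[y:y+110,x:x+140],None,fx=2.85,fy=5.4,interpolation=cv2.INTER_CUBIC)
cv2.imwrite('pics/w1c.png',np.hstack([r(165,150),r(352,120)]))
E
```

```text
(no output)
```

View pics/w1c.png

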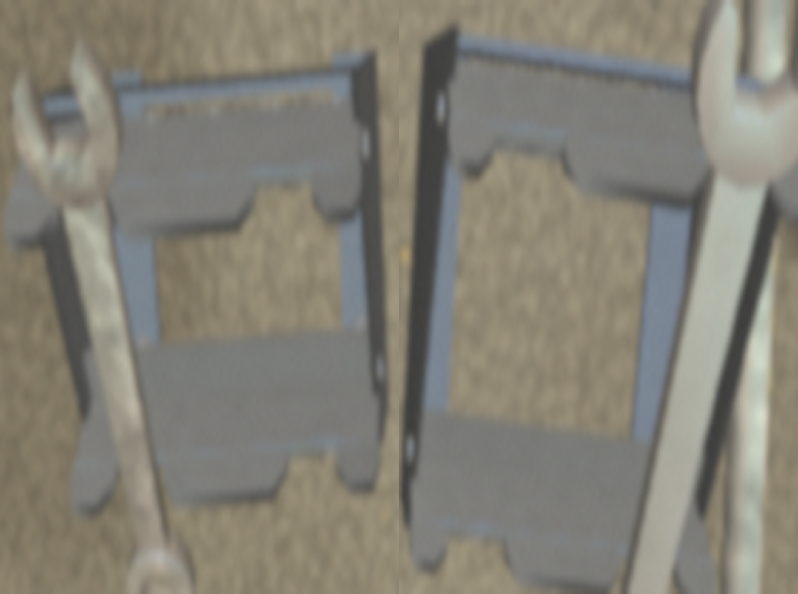

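The notches are clear in this crop, as floor-centre pixels:

| Place | Upper notch | Lower notch |
|---|---|---|
| Short, right | (285,185) | (314,458) |
| Long, left | (527,153) | (476,540) |

The side plates stay at the ends. I'll convert these to world coordinates and check the spacings.

```bash
python3 - <<'E'
from plan import *
C=cam('wrist')
S=lambda x,y:(165+x/2.85-.3,150+y/5.4-.4); L=lambda x,y:(352+(x-399)/2.85-.3,120+y/5.4-.4)
for nm,f,a,b,h in(('short',S,(285,185),(314,458),.0195),('long',L,(527,153),(476,540),.026)):
    A=onz(C,*f(*a),.085+h);B=onz(C,*f(*b),.085-h);d=A-B
    print(nm,A.round(4),B.round(4),'mid',((A+B)/2).round(4),'sep',np.linalg.norm(d).round(4),'yaw',np.degrees(np.arctan2(d[1],d[0])).round(2))
# bar edges directions: floor widths and bar lines
def p(f,x,y,z): return onz(C,*f(x,y),z)
for nm,f,a,b,z in(('short up floor w',S,(255,187),(315,183),.1045),('short lo',S,(290,460),(338,457),.0655),('long up',L,(492,153),(562,152),.111),('long lo',L,(447,538),(505,540),.059)):
    d=p(f,*b,z)-p(f,*a,z);print(nm,np.linalg.norm(d).round(4))
# tooth tops direction
w=lambda f,a,b,z:np.degrees(np.arctan2(*(lambda d:(-d[0],d[1]))(p(f,*a,z)-p(f,*b,z))))
print('rack yaw from bar lines: short',w(S,(80,512),(375,488),.075),w(S,(150,343),(365,330),.06),'long',w(L,(430,570),(690,595),.07),w(L,(430,410),(645,440),.06))
# stored
for nm,f,a,b,z1,z2 in(('short st',S,(85,210),(150,530),.092+.017,.092-.022),('long st',L,(740,185),(655,590),.095+.026,.095-.03)):
    A=p(f,*a,z1);B=p(f,*b,z2);d=A-B;print(nm,A.round(4),B.round(4),'yaw',np.degrees(np.arctan2(d[1],d[0])).round(2))
plan([.47,0,.15],-8.8)
E
```

```text
short [ 0.5393 -0.2219  0.1045] [ 0.4712 -0.2166  0.0655] mid [ 0.5052 -0.2192  0.085 ] sep 0.0786 yaw -4.42
long [ 0.5598 -0.3668  0.111 ] [ 0.4726 -0.3493  0.059 ] mid [ 0.5162 -0.358   0.085 ] sep 0.103 yaw -11.37
short up floor w 0.0232
short lo 0.0213
long up 0.0257
long lo 0.0258
rack yaw from bar lines: short -4.508947699543264 -5.2161901516452085 long -10.05062138697 -11.287837282965441
short st [ 0.5442 -0.1459  0.109 ] [ 0.464  -0.1423  0.07  ] yaw -2.57
long st [ 0.545  -0.4404  0.121 ] [ 0.4524 -0.426   0.065 ] yaw -8.88
at [ 0.499  -0.2828  0.3362] turn [0.001 0.    0.037] shift new axes [-0.48  -1.834  1.242] old axes [-0.425 -1.848  1.241] mm 339.8884199966922
```

The notch spacings come out at 78.6 and 103 mm against 78 and 104, and the floor widths and 76 mm pitch also agree. Short place: (0.505, −0.219), yaw −4.5°. Long place: (0.516, −0.358), yaw −11°. Now to the long spanner.

Request:
{"name": "step_arm", "arguments": {
  "commands": [
    [[1,0,0,0,0,0,0.037],[1,-0.036,-0.131,0.089,0,0,0],[1,-0.036,-0.131,0.089,0,0,0],[1,-0.036,-0.131,0.089,0,0,0],[1,-0.036,-0.131,0.089,0,0,0],[1,-0.036,-0.131,0.089,0,0,0],[1,-0.036,-0.131,0.089,0,0,0],[1,-0.036,-0.131,0.089,0,0,0],[1,-0.036,-0.131,0.089,0,0,0],[1,-0.036,-0.131,0.089,0,0,0],[1,-0.036,-0.131,0.089,0,0,0],[1,-0.036,-0.131,0.089,0,0,0],[1,-0.036,-0.131,0.089,0,0,0],[1,-0.036,-0.131,0.089,0,0,0],[1,-0.036,-0.131,0.089,0,0,0],[1,0,0,0,0,0,0],[1,0,0,0,0,0,0]]
  ]
}}

```text
time: 3.95
eef_pos: [0.4665, 0.0009, 0.1495]
eef_rot: [[0.988, -0.152, -0.0], [-0.152, -0.988, -0.0], [-0.0, 0.0, -1.0]]
force: [1.0, -0.5, -0.1]
finger_gap: 0.0866
grasp_force: 0.0
```

```bash
python3 - <<'E'
from meas import *
from plan import plan
C=cam('wrist');cv2.imwrite('pics/w2.png',C[0][:,:,::-1])
p=proj(C,[.54,-.01,.01]);print(p,proj(C,[.467,.001,.01]),proj(C,[.5,-.004,.01]))
# shank edges along rows: bluish-white pixels
I=C[0].astype(int)
for x in(.50,.51,.52,.53):
    u,v=proj(C,[x,-(x-.475)*.155,.0095]); v=int(v); r=I[v,int(u)-70:int(u)+70]; m=np.where((r[:,2]-r[:,0]>-10)&(r.sum(1)>400))[0]+int(u)-70
    if len(m): print(x,v,m.min(),m.max(),len(m),onz(C,m.min(),v,.0095).round(4),onz(C,m.max()+1,v,.0095).round(4))
plan([.467,.001,.017],-8.8)
E
```

```text
[323.25540141 145.36739614] [323.58997506 233.73638543] [323.47696709 195.37034216]
0.5 195 311 332 22 [0.5018 0.0063 0.0095] [ 0.499  -0.012   0.0095]
0.51 183 311 332 22 [0.5117 0.0047 0.0095] [ 0.5089 -0.0134  0.0095]
0.52 170 310 332 23 [0.5223 0.0038 0.0095] [ 0.5194 -0.0149  0.0095]
0.53 158 310 332 23 [0.5318 0.0022 0.0095] [ 0.529  -0.0163  0.0095]
at [4.669e-01 4.000e-04 1.499e-01] turn [ 0.    -0.001 -0.   ] shift new axes [ 0.    -0.004  0.886] old axes [-0.    -0.004  0.886] mm 132.87138384561968
```

The spanner is centred to within 1 mm. Down, grip and lift.

Request:
{"name": "step_arm", "arguments": {
  "commands": [
    [[1,0,0,0.12,0,0,0],[1,0,0,0.12,0,0,0],[1,0,0,0.12,0,0,0],[1,0,0,0.12,0,0,0],[1,0,0,0.12,0,0,0],[1,0,0,0.12,0,0,0],[1,0,0,0.12,0,0,0],[1,0,0,0.05,0,0,0],[1,0,0,0,0,0,0],[0,0,0,0,0,0,0],[0,0,0,0,0,0,0],[0,0,0,0,0,0,0],[0,0,0,0,0,0,0],[0,0,0,0,0,0,0],[0,0,0,0,0,0,0],[0,0,0,0,0,0,0]]
  ],
  "squeeze": 45
}}

```text
time: 5.6
eef_pos: [0.4666, 0.0017, 0.016]
eef_rot: [[0.989, -0.151, 0.0], [-0.151, -0.989, 0.0], [0.0, -0.0, -1.0]]
force: [-0.1, 0.3, -0.9]
finger_gap: 0.0393
grasp_force: 0.0
```

Request:
{"name": "step_arm", "arguments": {
  "commands": [
    [[0,0,0,0,0,0,0],[0,0,0,0,0,0,0],[0,0,0,0,0,0,0],[0,0,0,0,0,0,0],[0,0,0,0,0,0,0],[0,0,0,0,0,0,0]]
  ]
}}

```text
time: 6.2
eef_pos: [0.4665, 0.0017, 0.0159]
eef_rot: [[0.989, -0.151, -0.0], [-0.151, -0.989, 0.0], [-0.0, -0.0, -1.0]]
force: [-0.5, -0.5, -0.6]
finger_gap: 0.0184
grasp_force: 45.0
```

Gripped (45 N). Lift.

Request:
{"name": "step_arm", "arguments": {
  "commands": [
    [[0,0,0,-0.1,0,0,0],[0,0,0,-0.2,0,0,0],[0,0,0,-0.25,0,0,0],[0,0,0,-0.25,0,0,0],[0,0,0,-0.25,0,0,0],[0,0,0,-0.25,0,0,0],[0,0,0,-0.25,0,0,0],[0,0,0,-0.25,0,0,0],[0,0,0,-0.2,0,0,0],[0,0,0,0,0,0,0]]
  ]
}}

```text
time: 7.2
eef_pos: [0.4681, 0.0019, 0.32]
eef_rot: [[0.988, -0.151, 0.006], [-0.151, -0.989, -0.0], [0.006, -0.001, -1.0]]
force: [1.3, 0.2, -2.4]
finger_gap: 0.0183
grasp_force: 45.0
```

```bash
cat >> plan.py <<'E'
def seat(P,yaw,dx,dz,off,dy=0):
    R=Rt(yaw,30); return np.array(P)-R@np.array([dx,dy,dz])-R[:,2]*off
PL=([.5162,-.358,.085],-11.); PS=([.5052,-.2192,.085],-4.6)
E
python3 - <<'E'
from plan import *
print(observe()['finger_gap'])
print(Rt(-11,30).round(3))
t=seat(*PL,.0086,.0159,.1);print(t);plan(t,-11,30)
t=seat(*PL,.0086,.0159,.0015);print(t)
E
```

```text
0.018285240275131315
[[ 0.85  -0.191  0.491]
 [-0.165 -0.982 -0.095]
 [ 0.5    0.    -0.866]]
[ 0.45200372 -0.34552151  0.18107234]
at [0.4681 0.0019 0.32  ] turn [-0.014  0.659  0.05 ] shift new axes [-0.171  2.294  0.97 ] old axes [0.238 2.306 0.926] mm 374.4861551859746
[ 0.50034886 -0.35491885  0.09576884]
```

Request:
{"name": "step_arm", "arguments": {
  "commands": [
    [[0,0,0,0,-0.002,0.11,0.008],[0,0,0,0,-0.002,0.11,0.008],[0,0,0,0,-0.002,0.11,0.008],[0,0,0,0,-0.002,0.11,0.008],[0,0,0,0,-0.002,0.11,0.008],[0,0,0,0,-0.002,0.11,0.008],[0,-0.013,0.1765,0.03,0,0,0],[0,-0.013,0.1765,0.03,0,0,0],[0,-0.013,0.1765,0.03,0,0,0],[0,-0.013,0.1765,0.03,0,0,0],[0,-0.013,0.1765,0.03,0,0,0],[0,-0.013,0.1765,0.03,0,0,0],[0,-0.013,0.1765,0.03,0,0,0],[0,-0.013,0.1765,0.03,0,0,0],[0,-0.013,0.1765,0.03,0,0,0],[0,-0.013,0.1765,0.03,0,0,0],[0,-0.013,0.1765,0.03,0,0,0],[0,-0.013,0.1765,0.03,0,0,0],[0,-0.013,0.1765,0.03,0,0,0],[0,0,0,0,0,0,0]]
  ]
}}

```text
time: 9.2
eef_pos: [0.4289, -0.3368, 0.242]
eef_rot: [[0.865, -0.197, 0.462], [-0.169, -0.98, -0.1], [0.473, 0.009, -0.881]]
force: [-1.3, 0.1, -1.7]
finger_gap: 0.0182
grasp_force: 45.0
```

```bash
python3 - <<'E'
from plan import *
s=observe();print(np.array(s['eef_rot']).round(3).tolist(),s['finger_gap'],s['qpos'].round(1) if hasattr(s['qpos'],'round') else s['qpos'])
plan(seat(*PL,.0086,.0159,.045),-11,30)
C=cam('wrist');cv2.imwrite('pics/w3.png',C[0][:,:,::-1])
E
```

```text
[[0.865, -0.197, 0.462], [-0.169, -0.98, -0.1], [0.473, 0.009, -0.881]] 0.018212960852030786 [ 15.2 -11.7  24.2 119.9 -11.1  46.1 -55.3]
at [ 0.4289 -0.3368  0.242 ] turn [ 0.013  0.04  -0.001] shift new axes [-0.063  0.028  0.799] old axes [-0.038  0.019  0.801] mm 120.3169966376623
```

View pics/w3.png

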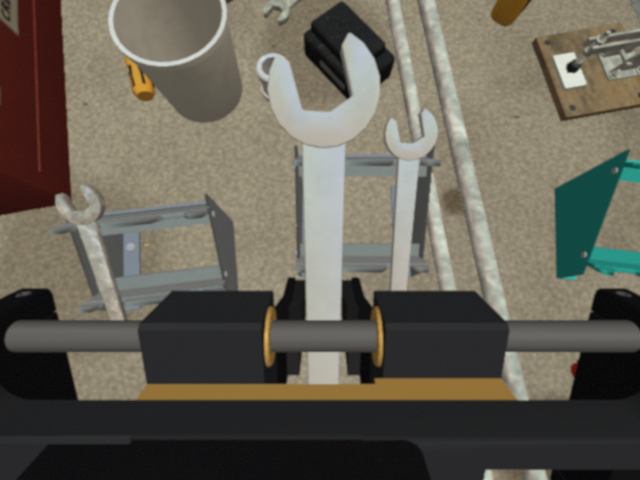

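The spanner is held straight, open head at (325,95), and the free place lies right below it. Going to 45 mm above the seat.

Request:
{"name": "step_arm", "arguments": {
  "commands": [
    [[0,0,0,0,0.007,0.02,0],[0,0,0,0,0.006,0.02,0],[0,-0.009,0.004,0.115,0,0,0],[0,-0.009,0.004,0.115,0,0,0],[0,-0.009,0.004,0.115,0,0,0],[0,-0.009,0.004,0.115,0,0,0],[0,-0.009,0.004,0.115,0,0,0],[0,-0.009,0.004,0.115,0,0,0],[0,-0.009,0.004,0.109,0,0,0],[0,0,0,0,0,0,0],[0,0,0,0,0,0,0]]
  ]
}}

```text
time: 10.35
eef_pos: [0.481, -0.3475, 0.1355]
eef_rot: [[0.849, -0.187, 0.493], [-0.162, -0.982, -0.094], [0.502, -0.0, -0.865]]
force: [-0.6, -0.5, -0.7]
finger_gap: 0.0185
grasp_force: 45.0
```

```bash
python3 - <<'E'
from plan import *
s=observe();print(np.array(s['eef_rot']).round(3).tolist())
plan(seat(*PL,.0086,.0159,.0015),-11,30)
C=cam('wrist');I=C[0].astype(int);R=np.array(s['eef_rot']);p=s['eef_pos']
cv2.imwrite('pics/w4.png',C[0][:,:,::-1])
# held shank in tool frame: top face is 5.9mm ahead of TCP (origin 15.9, top 10)
o,_=ray(C,0,0)
for x in(.035,.045,.055):
    u,v=proj(C,p+R@[x,0,.0059]);v=int(v);r=I[v,int(u)-60:int(u)+60];m=np.where(r.sum(1)>500)[0]+int(u)-60
    res=[]
    for e in(m.min(),m.max()+1):
        o,d=ray(C,e,v);o=R.T@(o-p);d=R.T@d;res.append((o+d*(.0059-o[2])/d[2]).round(4))
    print(x,v,len(m),*res)
E
```

```text
[[0.849, -0.187, 0.493], [-0.162, -0.982, -0.094], [0.502, -0.0, -0.865]]
at [ 0.481  -0.3475  0.1355] turn [-0.003 -0.003  0.004] shift new axes [-0.015  0.024  0.298] old axes [-0.015  0.024  0.297] mm 44.831917475042886
0.035 236 36 [ 0.0354 -0.0084  0.0059] [0.0353 0.0083 0.0059]
0.045 215 38 [ 0.0453 -0.0087  0.0059] [0.0453 0.0086 0.0059]
0.055 193 40 [ 0.0553 -0.009   0.0059] [0.0553 0.0089 0.0059]
```

The shank is centred and aligned in the tool, so I'll lower it, slowly at the end.

Request:
{"name": "step_arm", "arguments": {
  "commands": [
    [[0,-0.015,0.024,0,-0.003,-0.003,0.004],[0,0,0,0.05,0,0,0],[0,0,0,0.05,0,0,0],[0,0,0,0.05,0,0,0],[0,0,0,0.04,0,0,0],[0,0,0,0.03,0,0,0],[0,0,0,0.03,0,0,0],[0,0,0,0.02,0,0,0],[0,0,0,0.015,0,0,0],[0,0,0,0.01,0,0,0],[0,0,0,0,0,0,0],[0,0,0,0,0,0,0]]
  ]
}}

```text
time: 11.6
eef_pos: [0.5003, -0.3555, 0.0961]
eef_rot: [[0.85, -0.192, 0.491], [-0.166, -0.981, -0.096], [0.5, 0.0, -0.866]]
force: [0.2, 0.4, -1.7]
finger_gap: 0.0184
grasp_force: 45.0
```

```bash
python3 - <<'E'
from plan import *
plan(seat(*PL,.0086,.0159,0),-11,30)
C=cam('side');cv2.imwrite('pics/s5.png',C[0][:,:,::-1])
T=cam('wrist')[0];w=cv2.resize(T[60:300,180:500,::-1],None,fx=1.25,fy=2,interpolation=cv2.INTER_CUBIC)
q=cv2.resize(C[0][205:290,245:330,::-1],(400,480),interpolation=cv2.INTER_CUBIC)
cv2.imwrite('pics/v5.png',np.hstack([w,q]))
E
```

```text
at [ 0.5003 -0.3555  0.0961] turn [ 0.001 -0.001 -0.001] shift new axes [-0.002 -0.004  0.012] old axes [-0.002 -0.004  0.012] mm 1.9046445638472105
```

View pics/v5.png

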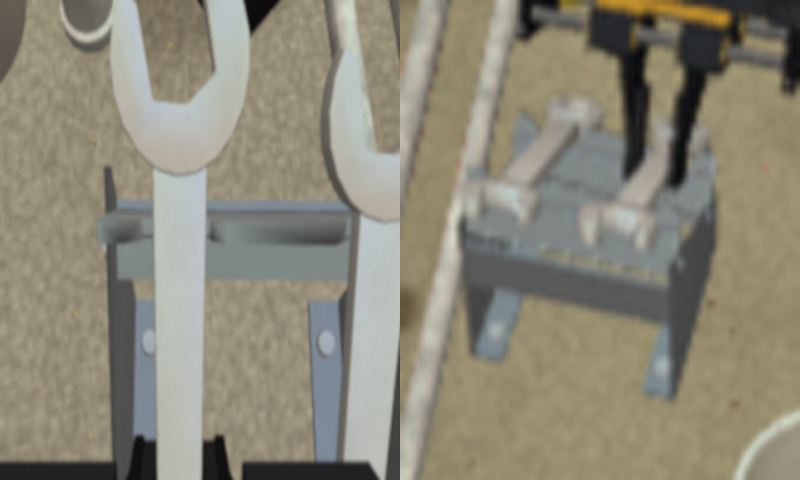

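The shank lies inside its notch just above the floor, with the upper head beyond the bar and the fingers clear of the side plate. Settle and release a little.

Request:
{"name": "step_arm", "arguments": {
  "commands": [
    [[0,0,0,0.01,0,0,0],[0,0,0,0.004,0,0,0],[0,0,0,0,0,0,0],[0.28,0,0,0,0,0,0],[0.28,0,0,0,0,0,0],[0.28,0,0,0,0,0,0],[0.28,0,0,0,0,0,0]]
  ]
}}

```text
time: 12.4
eef_pos: [0.5014, -0.3557, 0.0943]
eef_rot: [[0.85, -0.192, 0.491], [-0.166, -0.981, -0.096], [0.501, 0.0, -0.866]]
force: [-0.1, 0.1, -0.5]
finger_gap: 0.0243
grasp_force: 0.0
```

Request:
{"name": "step_arm", "arguments": {
  "commands": [
    [[0.28,0,0,-0.03,0,0,0],[0.28,0,0,-0.06,0,0,0],[0.28,0,0,-0.12,0,0,0],[0.28,0,0,-0.15,0,0,0],[0.28,0,0,-0.15,0,0,0],[0.28,0,0,-0.15,0,0,0],[0.28,0,0,-0.15,0,0,0],[0.28,0,0,-0.15,0,0,0],[0.28,0,0,0,0,0,0]]
  ]
}}

```text
time: 13.3
eef_pos: [0.4304, -0.3431, 0.2222]
eef_rot: [[0.847, -0.193, 0.495], [-0.166, -0.981, -0.099], [0.505, 0.001, -0.863]]
force: [0.3, 0.2, 0.4]
finger_gap: 0.0244
grasp_force: 0.0
```

```bash
python3 - <<'E'
from plan import *
plan([.437,.1105,.30],-5.4)
W=cam('wrist')[0];S=cam('side')[0]
w=cv2.resize(W[100:320,190:480,::-1],(480,440),interpolation=cv2.INTER_CUBIC)
q=cv2.resize(S[215:275,250:320,::-1],(320,440),interpolation=cv2.INTER_CUBIC)
cv2.imwrite('pics/v6.png',np.hstack([w,q]))
E
```

```text
at [ 0.4304 -0.3431  0.2222] turn [ 0.036 -0.673 -0.124] shift new axes [-0.241 -3.015 -0.518] old axes [-0.203 -2.975 -0.724] mm 460.2619196126184
```

View pics/v6.png

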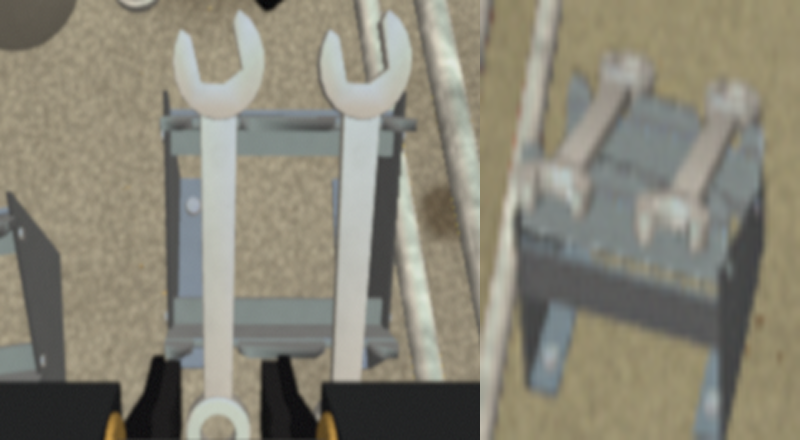

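The long spanner is seated like its stored neighbour, with its head beyond the bar at (220,85). Now the short one.

Request:
{"name": "step_arm", "arguments": {
  "commands": [
    [[0.7,0,0,0,0.007,-0.135,-0.025],[0.7,0,0,0,0.007,-0.135,-0.025],[0.7,0,0,0,0.007,-0.135,-0.025],[0.7,0,0,0,0.007,-0.135,-0.025],[0.7,0,0,0,0.007,-0.133,-0.025],[0.7,-0.016,-0.2,-0.035,0,0,0],[0.7,-0.016,-0.2,-0.035,0,0,0],[0.7,-0.016,-0.2,-0.035,0,0,0],[0.7,-0.016,-0.2,-0.035,0,0,0],[0.7,-0.016,-0.2,-0.035,0,0,0],[0.7,-0.016,-0.2,-0.035,0,0,0],[0.7,-0.016,-0.2,-0.035,0,0,0],[0.7,-0.016,-0.2,-0.035,0,0,0],[0.7,-0.016,-0.2,-0.035,0,0,0],[0.7,-0.016,-0.2,-0.035,0,0,0],[0.7,-0.016,-0.2,-0.035,0,0,0],[0.7,-0.016,-0.2,-0.035,0,0,0],[0.7,-0.016,-0.2,-0.035,0,0,0],[0.7,-0.016,-0.2,-0.035,0,0,0],[0.7,-0.016,-0.2,-0.035,0,0,0]]
  ]
}}

```text
time: 15.4
eef_pos: [0.4362, 0.1111, 0.297]
eef_rot: [[0.996, -0.091, -0.007], [-0.091, -0.996, 0.002], [-0.007, -0.001, -1.0]]
force: [1.1, 0.2, 0.9]
finger_gap: 0.0606
grasp_force: 0.0
```

```bash
python3 - <<'E'
from plan import *
s=observe();print(s['qpos'])
plan([.438,.1112,.12],-5.4)
E
```

```text
[ -14.79933725   -5.32487624   -4.60018767  104.15415786   -0.6676047
   81.51777949 -114.49714996]
at [0.4362 0.1111 0.297 ] turn [-0.001  0.01   0.004] shift new axes [ 0.012 -0.002  1.18 ] old axes [ 0.021 -0.     1.18 ] mm 177.03632795861918
```

Request:
{"name": "step_arm", "arguments": {
  "commands": [
    [[0.7,0,0,0,0,0.01,0.004],[0.7,0.002,0,0.2,0,0,0],[0.7,0.002,0,0.2,0,0,0],[0.7,0.002,0,0.2,0,0,0],[0.7,0.002,0,0.2,0,0,0],[0.7,0.002,0,0.2,0,0,0],[0.7,0.002,0,0.18,0,0,0],[0.7,0,0,0,0,0,0],[0.7,0,0,0,0,0,0]]
  ]
}}

```text
time: 16.3
eef_pos: [0.4385, 0.1092, 0.121]
eef_rot: [[0.995, -0.095, 0.001], [-0.095, -0.995, 0.0], [0.001, -0.001, -1.0]]
force: [0.3, -0.1, -0.3]
finger_gap: 0.0609
grasp_force: 0.0
```

```bash
python3 - <<'E'
from plan import *
C=cam('wrist');I=C[0].astype(int);z=.008
Q=[]
for x in(.455,.465,.475,.482):
    u,v=proj(C,[x,.1105-(x-.446)*.093,z]);v=int(v);u=int(u);r=I[v,u-50:u+50];m=np.where((r[:,2]-r[:,0]>-12)&(r.sum(1)>400))[0]+u-50
    a,b=onz(C,m.min(),v,z),onz(C,m.max()+1,v,z);Q.append((a+b)/2);print(len(m),m.max()-m.min()+1,np.linalg.norm(a-b).round(4),Q[-1].round(4))
Q=np.array(Q);f=np.polyfit(Q[:,0],Q[:,1],1);print('ang',np.degrees(np.arctan(f[0])),'y at .438',np.polyval(f,.438))
plan([.438,.1112,.016],-5.4)
E
```

```text
17 17 0.0133 [0.4551 0.1111 0.008 ]
16 16 0.0124 [0.4654 0.1104 0.008 ]
16 16 0.0122 [0.4755 0.1094 0.008 ]
16 16 0.0121 [0.4823 0.1088 0.008 ]
ang -4.918923748724617 y at .438 0.11264955109656796
at [0.4392 0.1095 0.122 ] turn [-0.002 -0.004 -0.001] shift new axes [-0.009 -0.011  0.707] old axes [-0.011 -0.01   0.707] mm 106.00318646386488
```

Request:
{"name": "step_arm", "arguments": {
  "commands": [
    [[0.7,-0.009,-0.014,0.12,0,0,0],[0.7,0,0,0.12,0,0,0],[0.7,0,0,0.12,0,0,0],[0.7,0,0,0.12,0,0,0],[0.7,0,0,0.12,0,0,0],[0.7,0,0,0.07,0,0,0],[0.7,0,0,0.036,0,0,0],[0.7,0,0,0,0,0,0],[0,0,0,0,0,0,0],[0,0,0,0,0,0,0],[0,0,0,0,0,0,0],[0,0,0,0,0,0,0],[0,0,0,0,0,0,0],[0,0,0,0,0,0,0],[0,0,0,0,0,0,0],[0,0,0,0,0,0,0],[0,0,0,0,0,0,0],[0,0,0,0,0,0,0]]
  ]
}}

```text
time: 18.15
eef_pos: [0.438, 0.1118, 0.0155]
eef_rot: [[0.995, -0.095, 0.003], [-0.095, -0.995, 0.001], [0.003, -0.001, -1.0]]
force: [0.3, -0.5, 1.2]
finger_gap: 0.0147
grasp_force: 45.0
```

Request:
{"name": "step_arm", "arguments": {
  "commands": [
    [[0,0,0,-0.1,0,0,0],[0,0,0,-0.2,0,0,0],[0,0,0,-0.25,0,0,0],[0,0,0,-0.25,0,0,0],[0,0,0,-0.25,0,0,0],[0,0,0,-0.25,0,0,0],[0,0,0,-0.25,0,0,0],[0,0,0,-0.25,0,0,0],[0,0,0,-0.2,0,0,0],[0,0,0,0,0,0,0]]
  ]
}}

```text
time: 19.15
eef_pos: [0.4385, 0.112, 0.3195]
eef_rot: [[0.995, -0.095, 0.009], [-0.095, -0.995, 0.003], [0.009, -0.004, -1.0]]
force: [-0.7, 0.8, -1.8]
finger_gap: 0.0147
grasp_force: 45.0
```

```bash
python3 - <<'E'
from plan import *
print(observe()['qpos'])
t=seat(*PS,.008,.0155,.1);print(t);plan(t,-4.6,30)
E
```

```text
[ -14.83532907   -6.07431658   -4.68914641  102.25358977   -0.47754041
   83.25997636 -114.90192026]
[ 0.44073013 -0.21401288  0.18102593]
at [0.4385 0.112  0.3195] turn [ 0.001  0.656 -0.02 ] shift new axes [-0.298  2.165  0.894] old axes [0.213 2.165 0.917] mm 354.1703296468531
```

Request:
{"name": "step_arm", "arguments": {
  "commands": [
    [[0,0.018,0.18,0,0,0,0],[0,0.018,0.18,0,0,0,0],[0,0.018,0.18,0,0,0,0],[0,0.018,0.18,0,0,0,0],[0,0.018,0.18,0,0,0,0],[0,0.018,0.18,0,0,0,0],[0,0.018,0.18,0,0,0,0],[0,0.018,0.18,0,0,0,0],[0,0.018,0.18,0,0,0,0],[0,0.018,0.18,0,0,0,0],[0,0.018,0.18,0,0,0,0],[0,0.018,0.18,0,0,0,0],[0,0,0,0,0,0.11,-0.003],[0,0,0,0,0,0.11,-0.003],[0,0,0,0,0,0.11,-0.003],[0,0,0,0,0,0.11,-0.003],[0,0,0,0,0,0.11,-0.003],[0,0,0,0,0,0.11,-0.003],[0,0,0,0,0,0,0]]
  ]
}}

```text
time: 21.05
eef_pos: [0.4359, -0.2145, 0.3141]
eef_rot: [[0.882, -0.084, 0.464], [-0.076, -0.996, -0.038], [0.465, -0.002, -0.885]]
force: [-0.4, -1.3, -1.1]
finger_gap: 0.0145
grasp_force: 45.0
```

```bash
python3 - <<'E'
from plan import *
print(observe()['qpos'])
t=seat(*PS,.008,.0155,.045);plan(t,-4.6,30)
E
```

```text
[ 13.03859285 -21.52709032  11.91464928 118.87650854  -6.05484304
  56.25806795 -67.5104039 ]
at [ 0.4359 -0.2145  0.3141] turn [ 0.001  0.051 -0.006] shift new axes [-0.416 -0.006  1.151] old axes [-0.37  -0.005  1.166] mm 183.53703388334014
```

Joint 2 is close to its limit (−21.5° against −21.85°), so I'll move forward and down along the tool before finishing the tilt.

Request:
{"name": "step_arm", "arguments": {
  "commands": [
    [[0,0,0,0.06,0,0,0],[0,0,0,0.12,0,0,0],[0,0,0,0.12,0,0,0],[0,0,0,0.12,0,0,0],[0,0,0,0.12,0,0,0],[0,0,0,0.06,0,0,0],[0,0,0,0,0,0,0]]
  ]
}}

```text
time: 21.75
eef_pos: [0.4804, -0.2149, 0.2339]
eef_rot: [[0.884, -0.077, 0.461], [-0.069, -0.997, -0.034], [0.462, -0.002, -0.887]]
force: [0.4, -0.0, -1.2]
finger_gap: 0.0147
grasp_force: 45.0
```

```bash
python3 - <<'E'
from plan import *
print(observe()['qpos'])
t=seat(*PS,.008,.0155,.045);plan(t,-4.6,30)
E
```

```text
[ 10.41351808 -13.34046334  13.43952784 122.59878342  -8.5535392
  44.69357604 -65.52790228]
at [ 0.4804 -0.2149  0.2339] turn [-0.004  0.055  0.002] shift new axes [-0.405  0.015  0.54 ] old axes [-0.381  0.016  0.557] mm 101.2143119011485
```

Request:
{"name": "step_arm", "arguments": {
  "commands": [
    [[0,-0.02,0.002,0.09,0,0,0],[0,-0.02,0.002,0.09,0,0,0],[0,-0.04,0.002,0.09,0,0,0],[0,-0.06,0.002,0.07,0,0,0],[0,-0.06,0.002,0.07,0,0,0],[0,-0.06,0.002,0.07,0,0,0],[0,-0.06,0.002,0.07,0,0,0],[0,-0.06,0.002,0.01,-0.002,0.02,0.001],[0,0,0,0,-0.002,0.02,0.001],[0,0,0,0,0,0.015,0],[0,0,0,0,0,0,0]]
  ]
}}

```text
time: 22.85
eef_pos: [0.4689, -0.2176, 0.1357]
eef_rot: [[0.86, -0.082, 0.503], [-0.071, -0.997, -0.042], [0.505, 0.001, -0.863]]
force: [-0.8, 0.6, -0.7]
finger_gap: 0.0149
grasp_force: 45.0
```

```bash
python3 - <<'E'
from plan import *
s=observe();print(s['qpos'])
t=seat(*PS,.008,.0155,.0015);plan(t,-4.6,30)
C=cam('wrist');I=C[0].astype(int);R=np.array(s['eef_rot']);p=s['eef_pos']
for x in(.03,.037,.044):
    u,v=proj(C,p+R@[x,0,.0075]);v=int(v);r=I[v,int(u)-50:int(u)+50];m=np.where(r.sum(1)>500)[0]+int(u)-50
    res=[]
    for e in(m.min(),m.max()+1):
        o,d=ray(C,e,v);o=R.T@(o-p);d=R.T@d;res.append((o+d*(.0075-o[2])/d[2]).round(4))
    print(x,v,len(m),*res)
w=cv2.resize(C[0][80:320,200:520,::-1],None,fx=2.4,fy=2.4,interpolation=cv2.INTER_CUBIC);cv2.imwrite('pics/v7.png',w)
E
```

```text
[  8.76165912  -9.24385539  17.83407903 132.94806262 -17.33304254
  28.65891863 -54.38860707]
at [ 0.4689 -0.2176  0.1357] turn [ 0.002 -0.007 -0.002] shift new axes [-0.013 -0.009  0.3  ] old axes [-0.014 -0.009  0.3  ] mm 45.1261737650965
0.03 246 6 [ 0.0301 -0.0056  0.0075] [0.0301 0.0057 0.0075]
0.037 231 23 [ 0.0374 -0.0055  0.0075] [0.0374 0.0094 0.0075]
0.044 217 24 [ 0.0441 -0.0059  0.0075] [0.0441 0.0052 0.0075]
```

Request:
{"name": "step_arm", "arguments": {
  "commands": [
    [[0,-0.013,-0.009,0,0.002,-0.007,-0.002],[0,0,0,0.05,0,0,0],[0,0,0,0.05,0,0,0],[0,0,0,0.05,0,0,0],[0,0,0,0.03,0,0,0],[0,0,0,0,0,0,0]]
  ]
}}

```text
time: 23.5
eef_pos: [0.4803, -0.2169, 0.1096]
eef_rot: [[0.865, -0.08, 0.496], [-0.069, -0.997, -0.04], [0.497, -0.0, -0.868]]
force: [-0.6, -0.7, -0.8]
finger_gap: 0.0146
grasp_force: 45.0
```

```bash
python3 - <<'E'
from plan import *
s=observe();print(s['qpos'])
plan(seat(*PS,.008,.0155,.0015),-4.6,30)
C=cam('wrist');S=cam('side')[0]
w=cv2.resize(C[0][100:300,220:420,::-1],(440,440),interpolation=cv2.INTER_CUBIC)
q=cv2.resize(S[220:275,325:390,::-1],(360,440),interpolation=cv2.INTER_CUBIC)
cv2.imwrite('pics/v8.png',np.hstack([w,q]))
E
```

```text
[  7.13657141  -5.10038482  19.11599784 133.07915372 -21.563266
  25.40260519 -50.61018484]
at [ 0.4803 -0.2169  0.1096] turn [-0.     0.004  0.   ] shift new axes [0.009 0.002 0.112] old axes [0.009 0.002 0.112] mm 16.824075996148853
```

View pics/v8.png

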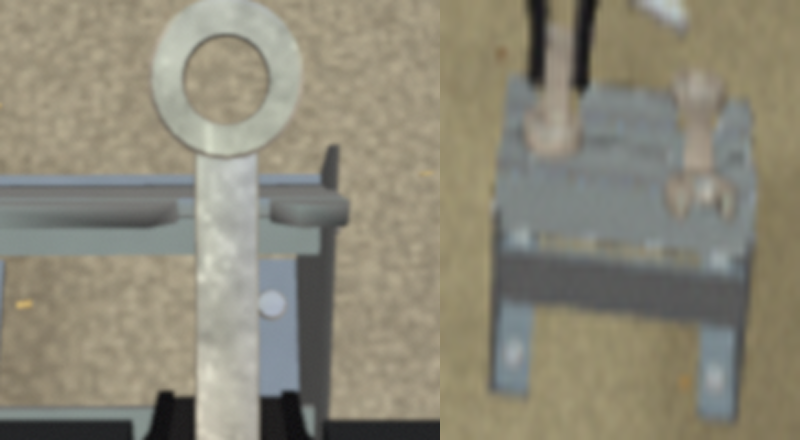

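The shank (x 195–258) is centred between the notch teeth (178–270), with the ring beyond the upper bar. Continue lowering.

Request:
{"name": "step_arm", "arguments": {
  "commands": [
    [[0,0.009,0.002,0.03,0,0.004,0],[0,0,0,0.03,0,0,0],[0,0,0,0.025,0,0,0],[0,0,0,0.015,0,0,0],[0,0,0,0.012,0,0,0],[0,0,0,0.008,0,0,0],[0,0,0,0.004,0,0,0],[0,0,0,0,0,0,0]]
  ]
}}

```text
time: 24.4
eef_pos: [0.4909, -0.2184, 0.0953]
eef_rot: [[0.862, -0.08, 0.5], [-0.069, -0.997, -0.04], [0.501, 0.0, -0.865]]
force: [0.6, -0.4, -0.7]
finger_gap: 0.0146
grasp_force: 45.0
```

```bash
python3 - <<'E'
from plan import *
s=observe();print(s['qpos'])
plan(seat(*PS,.008,.0155,-.001),-4.6,30)
E
```

```text
[  6.18994004  -2.31106161  20.00524334 132.92957595 -26.0277441
  23.11178293 -46.54283811]
at [ 0.4909 -0.2184  0.0953] turn [ 0.    -0.002 -0.   ] shift new axes [-0.005 -0.002  0.01 ] old axes [-0.005 -0.002  0.01 ] mm 1.7528964609320248
```

Request:
{"name": "step_arm", "arguments": {
  "commands": [
    [[0,0,0,0.006,0,0,0],[0,0,0,0,0,0,0],[0.24,0,0,0,0,0,0],[0.24,0,0,0,0,0,0],[0.24,0,0,0,0,0,0],[0.24,0,0,0,0,0,0],[0.24,0,0,-0.03,0,0,0],[0.24,0,0,-0.06,0,0,0],[0.24,0,0,-0.1,0,0,0],[0.24,0,0,-0.12,0,0,0],[0.24,0,0,-0.12,0,0,0],[0.24,0,0,-0.12,0,0,0],[0.24,0,0,-0.1,0,0,0],[0.24,0,0,0,0,0,0]]
  ]
}}

```text
time: 25.8
eef_pos: [0.4428, -0.2152, 0.1811]
eef_rot: [[0.861, -0.081, 0.503], [-0.07, -0.997, -0.042], [0.504, 0.001, -0.863]]
force: [0.4, -0.3, -0.1]
finger_gap: 0.0209
grasp_force: 0.0
```

```bash
python3 - <<'E'
from plan import *
print(observe()['qpos'])
C=cam('wrist');S=cam('side')[0]
w=cv2.resize(C[0][100:320,180:480,::-1],(480,352),interpolation=cv2.INTER_CUBIC)
q=cv2.resize(S[210:280,245:395,::-1],(800,373),interpolation=cv2.INTER_CUBIC)
w=cv2.copyMakeBorder(cv2.resize(w,(310,227)),0,0,0,490,cv2.BORDER_CONSTANT)
w[:227,310:]=cv2.resize(C[0][100:330,0:496,::-1],(490,227))
cv2.imwrite('pics/v9.png',np.vstack([w,q]))
E
```

```text
[ 11.25088752 -16.43579012  15.78376901 132.18273705 -11.66903869
  36.0503015  -59.3609855 ]
```

View pics/v9.png

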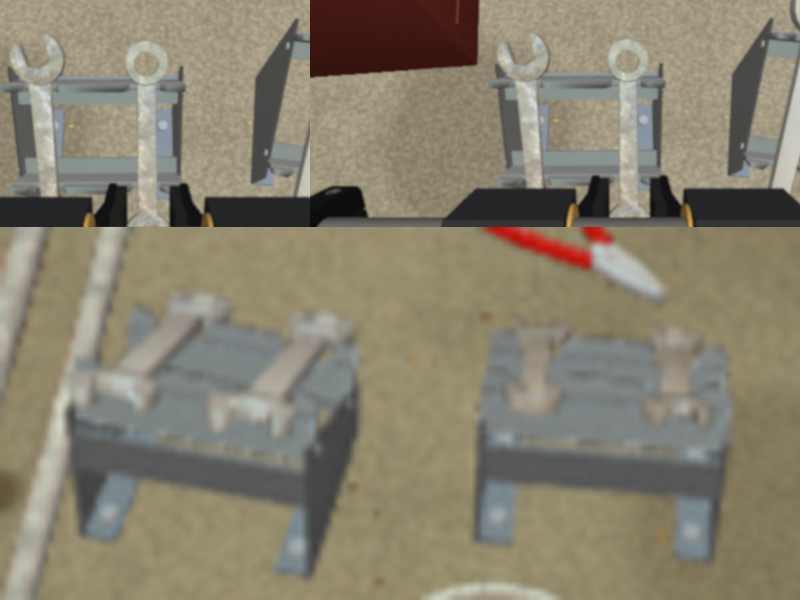

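The view shows all four spanners lying in their notches with the gripper clear, so I'm handing in.

```bash
python3 -c "
from rig import finish_job
print(finish_job())"
```

```text
the job is handed in; nothing more can be done
None
```

Both loose spanners are now in their free rack places, the two stored ones look undisturbed in the last pictures, and the job was handed in at about 26 s; no verdict came back.

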